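# Close up the socket set case

### The arm

A 6-joint arm with a two-finger parallel gripper is mounted at the origin on the work surface. World frame = base frame: x ahead of the robot, y to its left, z up, the work surface at z = 0. Lengths are in m, angles in rad, forces in N, time in s.
With the tool pointing down it reaches from about 0.35 to 0.8 m from the base axis. Payload 7.3 kg.
Tool frame: the origin (TCP) lies at the very end of the fingers, on their centre line; the grasp point (between the pads) lies 19 mm behind it; x points along the fingers, y is the direction in which the jaws open and shut, and the axes are right-handed (so a half turn about x gives the same grasp; the last joint's range is limited). The gripper opens to 85 mm and grips with 20 to 120 N. Pads are 22 mm wide; open, the fingers measure 114 mm over their backs; the gripper's body (76 mm by 85 mm) begins 54 mm behind the grasp point. The pads swing forward as they close: fully open they stand 13 mm farther back than shut.
Start: joints at [-1.413, 0.342, 1.524, -0, 1.275, -0.146], TCP at [0.157, -0.501, 0.231] pointing down, gripper open.
Joint ranges: [-2.53, 2.53], [-0.77, 2.02], [0.04, 2.7], [-1, 4.14], [0.28, 2.66], [-3.11, 3.11]. Speed limits (rad/s): [2.57, 2.57, 3.14, 3.14, 3.14, 3.14].

### API

Orientations are given as a unit quaternion [x, y, z, w].
In Python, from bench import r gives the robot as it stands. The module is installed in compiled form; this text tells all that it offers.
- The arm moves only by the shell command python3 -m pendant 'ROWS' [OPENING]. ROWS is JSON, a list of rows, each an object of numbers: "x", "y", "z": the shift along the tool's x, y, z in cm; "twist": the turn about the tool's x in degrees. A call has 1 to 12 rows; each row shifts and turns the commanded pose from where the row before left it, along the tool's axes as they then stand; what a row does not reach is not made up. A row lasts 1/8 s, in which the tool goes at most 62.5 mm and 10.7 degrees, less where a joint would pass 70% of its speed; a pose out of reach is approached as far as the arm can. A call with a gripper value outside its range is refused whole. OPENING is the closure, from 0 (fully open) to 1 (shut), set as the call begins (- or left out, the last holds). The fingers move at their own pace and stop on an object; the grip force is fixed at half the most. Time passes only in rows, so rows that do not move let the fingers close. It gives the time, the measured TCP pose, the force and the opening at its end, in the units of the state.
- r.get_obs(): the state, without advancing time (a new reading comes with each control period).
- r.camera(name): name is "side" or "top" or "wrist"; returns the picture (420x560x3 uint8, red, green, blue); there is no depth.
- r.get_calibration(name): a dict with "fx", "fy", "cx", "cy" (pixels), "k1" (the pictures are not rectified: a ray, as slopes to the right and down, at radius r is drawn at 1 + k1 r^2 times it, then the intrinsics apply), "rvec" (rotation vector, rad) and "tvec" (3), from world to camera coordinates, as OpenCV has them. Camera axes: x right, y down, z forward; pixel columns grow to the right and rows downward; lengths in m; the calibration is good to about 2 mm. A picture is of the moment at which its call begins: read the wrist's pose just before it. get_calibration takes no time and is no camera call; for the wrist camera it gives the pose at the moment of the call.
- r.job_done(): hands the job in, once; it reports no verdict.
The state is a dict: "time_s": time; "qpos": joint angles; "joint_velocities": joint speeds; "tau": joint torques, N m; "eef_pos": TCP position; "ee_rot": TCP orientation; "ft_force": force on the tool from outside, world axes, zero at the start; "torque": the same for the moment, N m; "grip_width": finger opening in m.
Only numpy, scipy, OpenCV 4.12 (cv2) and the standard library are available. Lean on these libraries where they do the work, as an engineer would, in place of code of your own. Each camera call takes 0.05 s, during which the arm holds its last target.

### The job

Close up the chrome socket set case by pushing with your fingers: first push its slide-out socket tray fully home, and only then swing the open lid down until it is fully shut, without slamming it. Nothing is to be picked up, the tray and the lid must not be pulled further open, only the fingers may touch the case, and the level, the corner clamp and the mallet stay where they lie.

Things in the scene. Friction and masses are not known exactly. Their poses are not given: they have to be found in the camera images.
- case: Chrome socket set case, fixed on a 3 mm thick grey mat: 140 mm deep (its x), 170 mm wide (its y), walls 60 mm high, without the lid. Origin at the centre of its underside, on the mat; its -x axis is the front, from which the tray slides out; z up. It is turned up to 0.45 rad from facing the robot.
- case_tray (a joint): How far the socket tray stands out of the case's front, in m: 0 is fully home against a hard stop. It starts 0.02 to 0.045 out, runs straight along the case's x axis with about 1.5 N friction and stays where it is left.
- tray_front (a point): Centre of the outer face of the tray's blue front panel (120 mm wide, 32 mm high, 8 mm thick, lower edge 4 mm above the mat; centre 20 mm above the mat). The panel is plain, without a handle; with the tray home this point lies 78 mm in front of the case's origin. Behind the panel the tray holds three rows of small sockets, fixed to it.
- case_lid (a joint): Angle of the lid in rad: 0 is shut (level, resting on the case's walls), 1.57 upright. It starts 1.15 to 1.4 open. The hinge is stiff (about 0.3 N m friction): the lid stays at any angle and needs about 2 to 4 N near its free edge.
- lid_hinge (a point): Middle of the lid's hinge line, which runs along the case's y axis on the top of the far (+x) wall, 70 mm behind the case's origin and 60 mm above the mat.
- lid_edge (a point): Middle of the free edge of the lid, on its outer face (the face that is on top when shut). The lid is a plain flat plate, 140 mm from hinge to free edge, 170 mm wide and 12 mm thick, without a handle; its outer face is 12 mm from the plane of the hinge line and faces up and away from the front while the lid is open. Shut, its top is 72 mm above the mat.
- level: Yellow bubble level, loose, lying flat: 200 (its x) by 46 by 22 mm high; origin at the centre of its underside. Bystander.
- clamp: Aluminium corner clamp, loose, lying flat: 130 by 120 by 30 mm high; origin at the centre of its underside. Bystander.
- mallet: Small wooden mallet, loose, lying flat: 208 mm long along its x, head 50 by 90 by 44 mm high at the +x end, handle 22 mm thick to -x; origin under its middle. Bystander.

How it is judged:
On the way, in this order (a step that is already met when the one before it is completed fails the run):
1. the tray is fully home while the lid still stands open (value of joint case_tray below 0.004 m and value of joint case_lid above 0.9 rad), for 0.2 s.
2. the lid is fully shut (value of joint case_lid below 0.04 rad and value of joint case_tray below 0.004 m), for 0.2 s.
At the end, for the whole second after the job is handed in: The tray is within 4 mm of fully home, the lid within 0.04 rad of shut and at rest, and the level, clamp and mallet lie within 15 mm of where they were (all of step 2 and velocity of joint case_lid between -0.05 and 0.05 rad/s and distance of each of level, clamp, mallet from where it was at the start of the episode below 0.015 m); the robot touches nothing.
It fails at once if the lid is slammed (it closes faster than 2.5 rad/s) (velocity of joint case_lid below -2.5 rad/s).
It fails at once if the lid is swung further open (past 1.6 rad) (value of joint case_lid above 1.6 rad).
It fails at once if the tray is pulled further out (past 60 mm) (value of joint case_tray above 0.06 m).
It fails at once if a part of the arm other than the fingers pushes on the case (over 2 N) (contact force between the arm and case above 2 N).
It fails at once if the level, clamp or mallet is moved by more than 15 mm or lifted (distance of any of level, clamp, mallet from where it was at the start of the episode above 0.015 m).
It also fails if it takes over 46 s, if anything falls off the work surface, if the arm or the gripper's body presses on something with over 40 N, if the wrist force passes 120 N, or if a joint passes its speed limit or range.

## Working session

There is one attempt and no reset: what is moved stays moved. The work goes in short steps, Python scripts to look and compute and a shell command to move; the robot and the scene stay as the last step left them, time stands still between calls to the robot, and variables do not carry over. Pictures are saved under pics/ and viewed, and the job is handed in when it is done.

```bash
mkdir -p pics
cat > h.py <<'E'
import numpy as np, cv2
from bench import r
from scipy.spatial.transform import Rotation as R
def save(n,f):
    c=r.get_calibration(n); im=r.camera(n); cv2.imwrite('pics/'+f,im[:,:,::-1]); return im,c
def ray(c,u,v):
    K=np.array([[c['fx'],0,c['cx']],[0,c['fy'],c['cy']],[0,0,1]])
    p=cv2.undistortPoints(np.array([[[u,v]]],float),K,np.array([c['k1'],0,0,0,0.]))[0,0]
    Rm=cv2.Rodrigues(np.array(c['rvec'],float))[0]; t=np.array(c['tvec'],float).ravel()
    return -Rm.T@t, Rm.T@np.array([p[0],p[1],1])
def onz(c,u,v,z):
    o,d=ray(c,u,v); return o+d*(z-o[2])/d[2]
def proj(c,P):
    K=np.array([[c['fx'],0,c['cx']],[0,c['fy'],c['cy']],[0,0,1]])
    return cv2.projectPoints(np.array(P,float).reshape(-1,1,3),np.array(c['rvec'],float),np.array(c['tvec'],float),K,np.array([c['k1'],0,0,0,0.]))[0][:,0]
def two(c1,p1,c2,p2):
    o1,d1=ray(c1,*p1);o2,d2=ray(c2,*p2)
    s=np.linalg.lstsq(np.c_[d1,-d2],o2-o1,rcond=None)[0]
    a=o1+s[0]*d1;b=o2+s[1]*d2; return (a+b)/2,np.linalg.norm(a-b)
E
python3 - <<'E'
from h import *
o=r.get_obs(); print(o['time_s'],o['eef_pos'],o['ee_rot'],o['grip_width'])
print(R.from_quat(o['ee_rot']).as_matrix().round(3))
for n in ['side','top','wrist']:
    im,c=save(n,n+'0.png'); print(n,c)
E
```

```text
0.0 [ 0.15701386 -0.50053256  0.23061666] [-0.69895501 -0.10757294  0.69897137 -0.10643766] 0.08484908168821792
[[-0.     0.299 -0.954]
 [ 0.002 -0.954 -0.299]
 [-1.    -0.002 -0.   ]]
side {'fx': 457.0628717105242, 'fy': 457.0628717105242, 'cx': 285.35293131395656, 'cy': 205.4443940497755, 'k1': -0.14594565110252308, 'rvec': array([-0.00786084,  2.74305946, -1.51812508]), 'tvec': array([0.53738345, 0.00619119, 1.40636885])}
top {'fx': 395.5711129470005, 'fy': 395.5711129470005, 'cx': 281.1706007688702, 'cy': 217.05376241578307, 'k1': -0.10413814555851392, 'rvec': array([ 2.15785308, -2.16630611,  0.08358549]), 'tvec': array([0.1597408 , 0.57762826, 0.96369809])}
wrist {'fx': 356.2945770198288, 'fy': 356.2945770198288, 'cx': 281.7140412857313, 'cy': 220.4030128238609, 'k1': -0.08109548660755066, 'rvec': array([-2.30481417,  1.69258393,  0.28644436]), 'tvec': array([-0.52373493, -0.04292482,  0.38170903])}
```

View pics/side0.png

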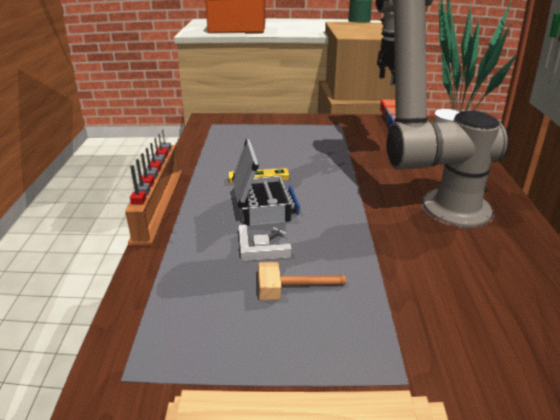

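View pics/top0.png

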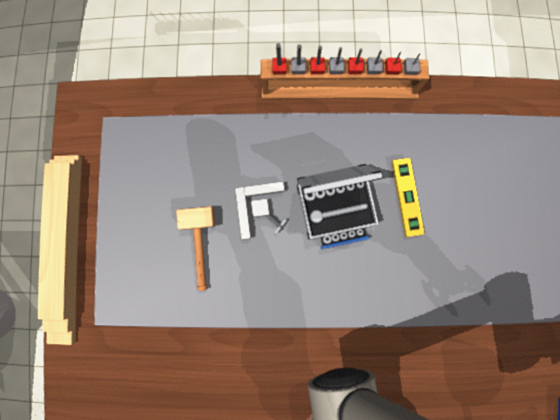

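View pics/wrist0.png

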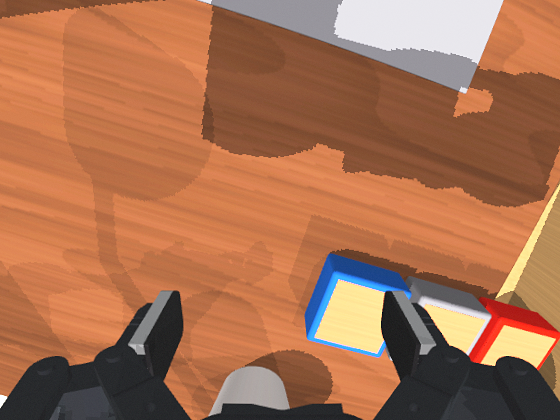

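The top view shows the case at about (340,205), with the blue panel at (346,241) and the lid's edge around (345,183). The clamp is at (260,210), the level at (408,197) and the mallet at (197,240). I'll zoom in to get corners.

Run:
```python
from h import *
a=cv2.imread('pics/top0.png')[150:260,280:430]; cv2.imwrite('pics/topz.png',cv2.resize(a,None,fx=5,fy=5,interpolation=cv2.INTER_CUBIC))
a=cv2.imread('pics/side0.png')[135:235,220:310]; cv2.imwrite('pics/sidez.png',cv2.resize(a,None,fx=6,fy=6,interpolation=cv2.INTER_CUBIC))
im=cv2.imread('pics/top0.png'); h=cv2.cvtColor(im,cv2.COLOR_BGR2HSV)
m=cv2.inRange(h,(105,130,40),(125,255,255)); m[:150]=0;m[260:]=0
n,l,s,c=cv2.connectedComponentsWithStats(m); print(s[1:],c[1:])
```

```text
[[322 236  47  12 149]] [[345.2147651  241.47651007]]
```

View pics/topz.png

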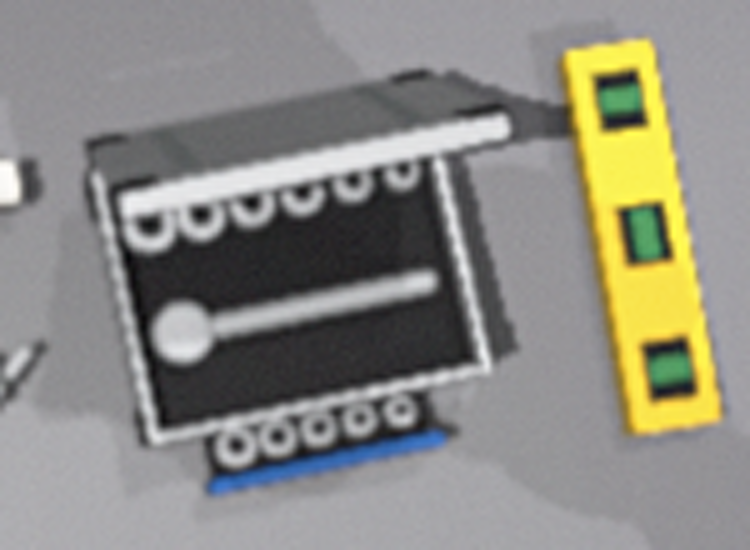

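View pics/sidez.png

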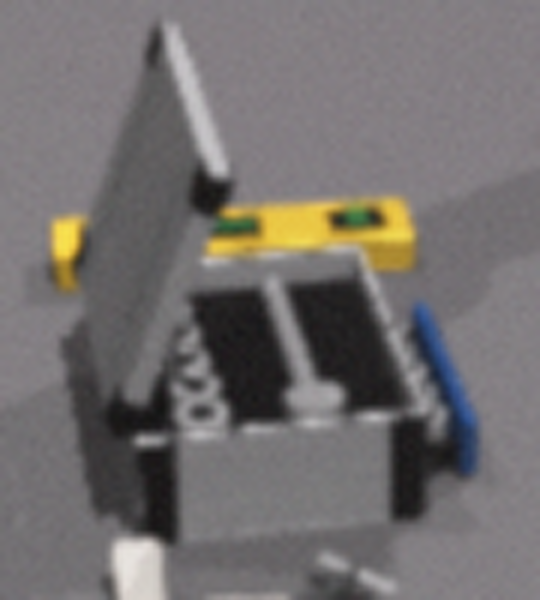

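Run:
```python
from h import *
c=r.get_calibration('top'); s=r.get_calibration('side')
T=lambda u,v:(280+(u+.5)/5-.5,150+(v+.5)/5-.5)
S=lambda u,v:(220+(u+.5)/6-.5,135+(v+.5)/6-.5)
FL=onz(c,*T(152,444),.063);FR=onz(c,*T(492,372),.063)
print('front',FL,FR,np.linalg.norm(FL-FR))
BL=onz(c,*T(97,170),.063); print('sideL',BL)
for z in (.039,): 
  A=onz(c,*T(209,489),z);B=onz(c,*T(447,438),z); print('panel',A,B,np.linalg.norm(A-B))
yv=(FL-FR)/np.linalg.norm(FL-FR); xv=np.array([yv[1],-yv[0],0])
th=np.arctan2(xv[1],xv[0]); print('yaw front',th, 'panel', np.arctan2(-(A-B)[0],(A-B)[1]))
O=(FL+FR)/2+.07*xv; O[2]=.003
print('origin',O)
mid=(A+B)/2; print('tray', -(mid-O)@xv-.078, (mid-O)@yv)
# lid: front lower-right end etc
for n,pt,ps in [('L outer?',T(118,190),S(193,200)),('R',T(512,116),S(163,25)),]:
  print(n,*two(c,pt,s,ps))
def toc(P): d=P-O; return d@xv,d@yv,d[2]
for n,pt,ps in [('L in',T(122,214),S(232,182)),('R in',T(511,136),S(172,25))]:
  P,e=two(c,pt,s,ps); print(n,toc(P),e)
for n,pt,ps in [('L outer',T(118,190),S(196,172)),('R out',T(510,112),S(158,25))]:
  P,e=two(c,pt,s,ps); print(n,toc(P),e)
for ang in (1.15,1.2,1.25,1.3,1.35,1.4):
  for h in (0,.012):
    L=[O+xv*(.07-.14*np.cos(ang)+h*np.sin(ang))+yv*y+np.array([0,0,.06+.14*np.sin(ang)+h*np.cos(ang)]) for y in(.085,-.085)]
    p=proj(c,L); q=proj(s,L)
    print(ang,h,((p-[280,150])*5+2).round().tolist(),((q-[220,135])*6+2.5).round().tolist())
```

```text
front [0.52291771 0.08740972 0.063     ] [ 0.55691919 -0.07807385  0.063     ] 0.16894056175413974
sideL [0.65703225 0.11294461 0.063     ]
panel [0.50159677 0.05820116 0.039     ] [ 0.52612192 -0.06021698  0.039     ] 0.12093113718001758
yaw front 0.202647121049177 panel 0.20421914210690606
origin [0.60848606 0.01875634 0.003     ]
tray 0.018668205738648552 -0.00031496476100363374
L outer? [0.62695652 0.10729057 0.18662845] 0.00253332496064575
R [ 0.6541348  -0.05923224  0.19789167] 0.0012433946167571162
L in (np.float64(0.021320877207700876), np.float64(0.08477829702465244), np.float64(0.19256833970287152)) 0.0031336967222800284
R in (np.float64(0.022771374845920664), np.float64(-0.08370594009294165), np.float64(0.1947581354944219)) 0.0028218002613161646
L outer (np.float64(0.03395656947765159), np.float64(0.08393188609936252), np.float64(0.1977298291111928)) 0.0031997781806230832
R out (np.float64(0.031185246044610624), np.float64(-0.08516486800546315), np.float64(0.19517501563486428)) 0.0005072658311733922
1.15 0 [[125.0, 239.0], [516.0, 158.0]] [[248.0, 190.0], [195.0, 36.0]]
1.15 0.012 [[120.0, 212.0], [512.0, 131.0]] [[223.0, 182.0], [173.0, 28.0]]
1.2 0 [[122.0, 223.0], [514.0, 142.0]] [[233.0, 185.0], [182.0, 32.0]]
1.2 0.012 [[117.0, 196.0], [510.0, 115.0]] [[208.0, 179.0], [159.0, 26.0]]
1.25 0 [[119.0, 207.0], [511.0, 126.0]] [[218.0, 182.0], [168.0, 29.0]]
1.25 0.012 [[114.0, 180.0], [507.0, 98.0]] [[193.0, 177.0], [145.0, 23.0]]
1.3 0 [[116.0, 191.0], [509.0, 110.0]] [[203.0, 179.0], [155.0, 26.0]]
1.3 0.012 [[110.0, 163.0], [504.0, 82.0]] [[177.0, 175.0], [131.0, 22.0]]
1.35 0 [[113.0, 175.0], [506.0, 93.0]] [[188.0, 177.0], [141.0, 24.0]]
1.35 0.012 [[107.0, 147.0], [501.0, 65.0]] [[161.0, 174.0], [117.0, 21.0]]
1.4 0 [[109.0, 158.0], [503.0, 77.0]] [[172.0, 176.0], [127.0, 22.0]]
1.4 0.012 [[104.0, 130.0], [497.0, 49.0]] [[145.0, 174.0], [103.0, 20.0]]
```

```bash
cat >> h.py <<'E'
O=np.array([.6085,.0188,.003]); TH=.203
def st():
    o=r.get_obs(); M=R.from_quat(o['ee_rot']).as_matrix(); C=R.from_euler('z',TH).as_matrix()
    print('t',round(o['time_s'],2),'tcp case cm',(C.T@(np.array(o['eef_pos'])-O)*100).round(2),'F case',(C.T@np.array(o['ft_force'])).round(2),'ry err deg',np.degrees(np.arctan2(*(C.T@M)[[0,1],1]*np.array([1,-1]))).round(2),'w',o['grip_width'])
E
python3 -m pendant '[{"twist":5.8,"z":-1,"y":-1},{"z":-3.5,"y":-3.5},{"z":-3.8,"y":-3.8},{"z":-3.8,"y":-3.8},{"z":-3.8,"y":-3.8},{"z":-3.8,"y":-3.8},{"z":-3.8,"y":-3.8},{"z":-3.8,"y":-3.8},{"z":-3.8,"y":-3.8},{"z":-3.8,"y":-3.8},{"z":-3.8,"y":-3.8},{"z":-3.0,"y":-3.0}]' 1
python3 -c "
from h import *
st()"
```

```text
t 0.15 tcp case cm [-54.69 -41.78  22.78] F case [ 0.3  -0.35  0.5 ] ry err deg 5.78 w 0.08544708911960862validation failed for argument at $[0]...
```

```bash
python3 -m pendant '[{"x":0,"y":-1,"z":-1,"twist":5.8}]' 1
python3 -c "
from h import *
st()"
```

```text
time_s: 0.28
eef_pos: [0.1633, -0.4886, 0.2308]
ee_rot: [-0.704, -0.071, 0.704, -0.07]
ft_force: [0.3, 0.2, 0.2]
grip_width: 0.0692
t 0.28 tcp case cm [-53.83 -40.72  22.78] F case [0.31 0.14 0.17] ry err deg -0.2 w 0.0692427423389
```

```bash
python3 -m pendant '[{"x":0,"y":-2,"z":-2,"twist":0},{"x":0,"y":-3.8,"z":-3.8,"twist":0},{"x":0,"y":-3.8,"z":-3.8,"twist":0},{"x":0,"y":-3.8,"z":-3.8,"twist":0},{"x":0,"y":-3.8,"z":-3.8,"twist":0},{"x":0,"y":-3.8,"z":-3.8,"twist":0},{"x":0,"y":-3.8,"z":-3.8,"twist":0},{"x":0,"y":-3.8,"z":-3.8,"twist":0},{"x":0,"y":-3.8,"z":-3.8,"twist":0},{"x":0,"y":-3.8,"z":-3.8,"twist":0},{"x":0,"y":-3.0,"z":-2.0,"twist":0},{"x":0,"y":-1,"z":-1,"twist":0}]' 1
python3 -c "
from h import *
st()"
```

```text
time_s: 1.78
eef_pos: [0.467, -0.0141, 0.231]
ee_rot: [-0.703, -0.072, 0.704, -0.072]
ft_force: [0.4, 0.3, -0.0]
grip_width: 0.0002
t 1.77 tcp case cm [-14.53  -0.37  22.8 ] F case [ 0.44  0.22 -0.03] ry err deg 0.13 w 0.0001764176463451977
```

```bash
python3 -m pendant '[{"x":2,"y":-0.4,"z":0,"twist":0},{"x":4,"y":0,"z":0,"twist":0},{"x":4,"y":0,"z":0,"twist":0},{"x":4,"y":0,"z":0,"twist":0},{"x":3,"y":0,"z":0,"twist":0},{"x":2.5,"y":0,"z":0,"twist":0},{"x":1.3,"y":0,"z":0,"twist":0},{"x":0,"y":0,"z":0,"twist":0}]' 1
python3 -c "
from h import *
st()
save('wrist','w1.png');save('side','s1.png')"
```

```text
time_s: 2.78
eef_pos: [0.4655, -0.0123, 0.0228]
ee_rot: [-0.703, -0.071, 0.704, -0.071]
ft_force: [-0.1, -1.0, -0.2]
grip_width: -0.0001
t 2.77 tcp case cm [-14.63  -0.16   1.98] F case [-0.31 -0.94 -0.16] ry err deg -0.06 w -0.00014733483814783837
```

View pics/w1.png

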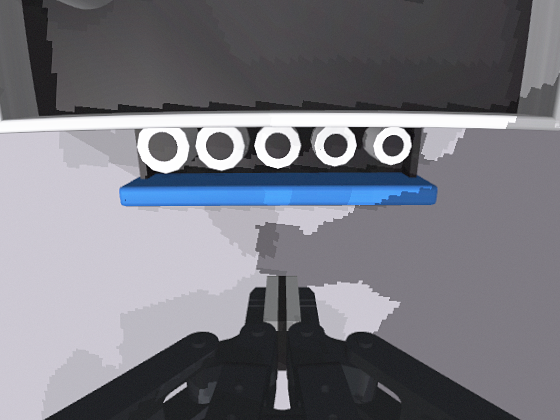

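View pics/s1.png

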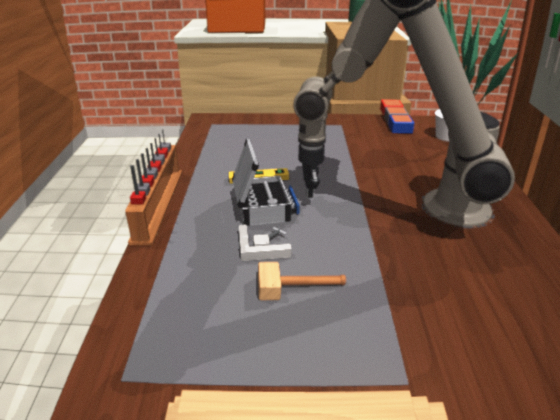

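The fingers (282,285) are centred on the panel (120-437, row 195), with a clear gap in front of it. Now I'll push.

```bash
python3 -m pendant '[{"x":0,"y":0,"z":-1.5,"twist":0},{"x":0,"y":0,"z":-1.5,"twist":0},{"x":0,"y":0,"z":-0.5,"twist":0},{"x":0,"y":0,"z":-0.5,"twist":0},{"x":0,"y":0,"z":-0.4,"twist":0},{"x":0,"y":0,"z":-0.4,"twist":0},{"x":0,"y":0,"z":-0.4,"twist":0},{"x":0,"y":0,"z":0,"twist":0}]'
python3 -c "
from h import *
st()"
```

```text
time_s: 3.88
eef_pos: [0.5174, -0.0014, 0.0232]
ee_rot: [0.704, 0.071, -0.703, 0.072]
ft_force: [-0.1, 0.0, -0.0]
grip_width: -0.0001
t 3.88 tcp case cm [-9.33 -0.14  2.02] F case [-0.07  0.06 -0.04] ry err deg -0.02 w -0.00013873108736628528
```

```bash
python3 -m pendant '[{"x":0,"y":0,"z":-0.2,"twist":0},{"x":0,"y":0,"z":-0.2,"twist":0}]'
python3 -c "
from h import *
st()
save('wrist','w2.png')"
```

```text
time_s: 4.12
eef_pos: [0.5207, -0.0007, 0.0232]
ee_rot: [-0.703, -0.071, 0.704, -0.071]
ft_force: [-1.8, -0.8, -0.1]
grip_width: -0.0002
t 4.12 tcp case cm [-8.99 -0.14  2.02] F case [-1.94 -0.41 -0.07] ry err deg -0.03 w -0.00018278774501391567
```

View pics/w2.png

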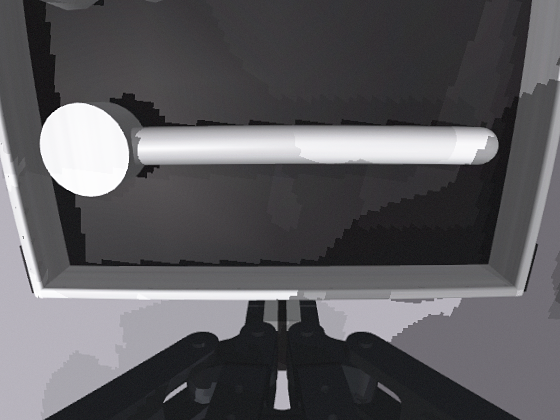

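The wrist view no longer shows the panel because the wall rim (row 292) hides it. The push force is about 2 N, so the tray is sliding. I'll keep going until the stop.

```bash
python3 -m pendant '[{"x":0,"y":0,"z":-0.2,"twist":0},{"x":0,"y":0,"z":-0.2,"twist":0}]'
python3 -c "
from h import *
st()"
python3 -m pendant '[{"x":0,"y":0,"z":-0.2,"twist":0},{"x":0,"y":0,"z":0,"twist":0}]'
python3 -c "
from h import *
st()"
```

```text
time_s: 4.42
eef_pos: [0.5223, -0.0002, 0.0231]
ee_rot: [-0.701, -0.072, 0.705, -0.072]
ft_force: [-13.0, -5.9, 10.2]
grip_width: 0.0002
t 4.42 tcp case cm [-8.83 -0.13  2.01] F case [-13.89  -3.18  10.23] ry err deg 0.01 w 0.0002201119087187127
time_s: 4.68
eef_pos: [0.5223, -0.0002, 0.0231]
ee_rot: [-0.7, -0.072, 0.707, -0.072]
ft_force: [-16.4, -7.6, 12.5]
grip_width: 0.0003
t 4.67 tcp case cm [-8.83 -0.12  2.01] F case [-17.62  -4.15  12.46] ry err deg 0.02 w 0.0002580877704274034
```

```bash
python3 -m pendant '[{"x":0,"y":0,"z":1,"twist":0},{"x":0,"y":0,"z":3,"twist":0},{"x":-2,"y":0,"z":0,"twist":0},{"x":-4,"y":0,"z":0,"twist":0},{"x":-4,"y":0,"z":0,"twist":0},{"x":-4,"y":0,"z":0,"twist":0},{"x":-4,"y":0,"z":0,"twist":0},{"x":-4,"y":0,"z":0,"twist":0},{"x":-2,"y":0,"z":0,"twist":0},{"x":0,"y":0,"z":0,"twist":0}]'
python3 -c "
from h import *
st()
save('top','t3.png');save('side','s3.png');
a=cv2.imread('pics/top0.png')
a=cv2.imread('pics/t3.png')[150:260,280:430];b=cv2.imread('pics/s3.png')[135:235,220:310]
cv2.imwrite('pics/z3.png',np.hstack([cv2.resize(a,(450,330)),cv2.resize(b,(297,330))]))"
```

```text
time_s: 5.92
eef_pos: [0.4884, -0.0075, 0.2647]
ee_rot: [0.705, 0.071, -0.702, 0.072]
ft_force: [0.1, 0.7, -0.2]
grip_width: 0.0002
t 5.92 tcp case cm [-12.29  -0.15  26.17] F case [ 0.25  0.71 -0.24] ry err deg -0.02 w 0.0002016765865444921
```

View pics/z3.png

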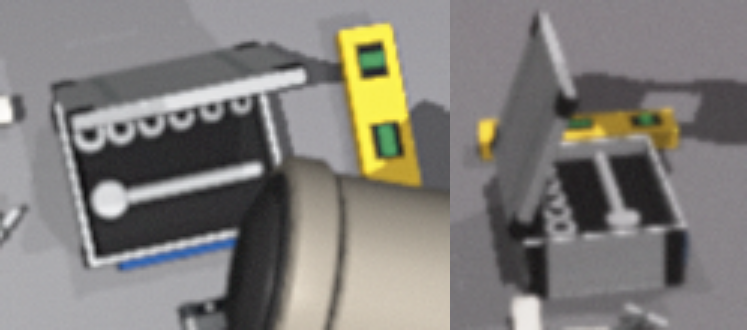

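The tray panel is flush with the front (top view, strip at (120-235, 255)), and the lid hasn't moved. Next I'll go over and behind the lid.

```bash
python3 -m pendant '[{"x":0,"y":0,"z":-2,"twist":0},{"x":0,"y":0,"z":-4,"twist":0},{"x":0,"y":0,"z":-4,"twist":0},{"x":0,"y":0,"z":-4,"twist":0},{"x":0,"y":0,"z":-4,"twist":0},{"x":0,"y":0,"z":-4,"twist":0},{"x":0,"y":0,"z":-1,"twist":0},{"x":2,"y":0,"z":0,"twist":0},{"x":3,"y":0,"z":0,"twist":0},{"x":3,"y":0,"z":0,"twist":0},{"x":1.6,"y":0,"z":0,"twist":0},{"x":0,"y":0,"z":0,"twist":0}]'
python3 -c "
from h import *
st()
save('side','s4.png')"
```

```text
time_s: 7.52
eef_pos: [0.712, 0.0389, 0.1651]
ee_rot: [-0.702, -0.072, 0.705, -0.071]
ft_force: [0.4, 0.3, 0.3]
grip_width: -0.0001
t 7.53 tcp case cm [10.54 -0.12 16.21] F case [0.45 0.25 0.27] ry err deg -0.02 w -0.00014034764969902738
```

View pics/s4.png

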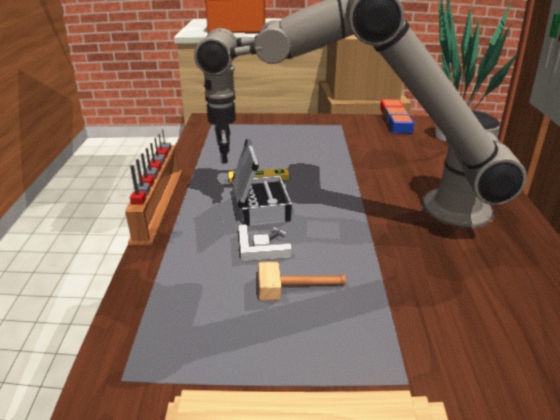

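The fingers (223,155) are behind the lid and clear of it. Now I'll swing it down along the arc at about 0.8 rad/s.

```bash
python3 -m pendant '[{"x":0,"y":0,"z":2,"twist":0},{"x":0,"y":0,"z":2.1,"twist":0},{"x":0,"y":0,"z":0.8,"twist":0},{"x":0.35,"y":0,"z":1.15,"twist":0},{"x":0.4,"y":0,"z":1,"twist":0},{"x":0.5,"y":0,"z":0.9,"twist":0},{"x":0.6,"y":0,"z":0.9,"twist":0},{"x":0.7,"y":0,"z":0.8,"twist":0},{"x":0,"y":0,"z":0,"twist":0}]'
python3 -c "
from h import *
st()
save('side','s5.png')
b=cv2.imread('pics/s5.png')[100:235,180:330];cv2.imwrite('pics/z5.png',cv2.resize(b,None,fx=4,fy=4))"
```

```text
time_s: 8.7
eef_pos: [0.6171, 0.0193, 0.1407]
ee_rot: [-0.703, -0.072, 0.704, -0.071]
ft_force: [-0.3, 0.3, 0.4]
grip_width: -0.0
t 8.7 tcp case cm [ 0.85 -0.12 13.77] F case [-0.29  0.32  0.38] ry err deg -0.04 w -4.433047344865686e-05
```

View pics/z5.png

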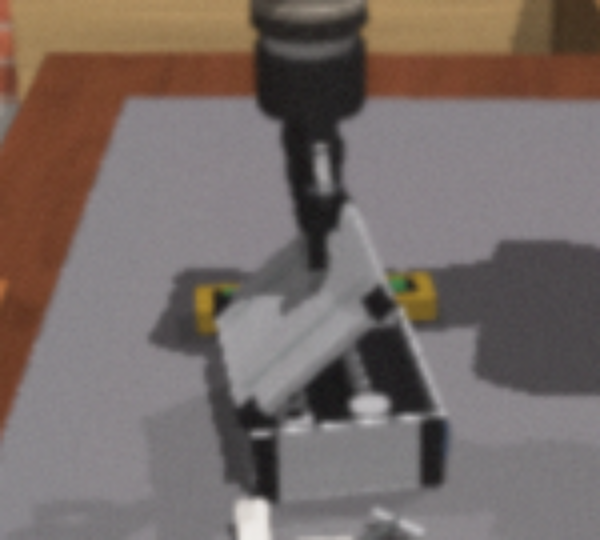

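The fingers rest on the lid's outer face, with the lid at about 0.7 rad. I'll continue the arc.

```bash
python3 -m pendant '[{"x":0.85,"y":0,"z":0.7,"twist":0},{"x":0.85,"y":0,"z":0.6,"twist":0},{"x":0.9,"y":0,"z":0.6,"twist":0},{"x":0.95,"y":0,"z":0.5,"twist":0},{"x":1,"y":0,"z":0.4,"twist":0},{"x":1,"y":0,"z":0.3,"twist":0},{"x":0.7,"y":0,"z":0.2,"twist":0},{"x":0,"y":0,"z":0,"twist":0}]'
python3 -c "
from h import *
st()"
python3 -m pendant '[{"x":0.3,"y":0,"z":0,"twist":0},{"x":0.2,"y":0,"z":0,"twist":0},{"x":0,"y":0,"z":0,"twist":0}]'
python3 -c "
from h import *
st()"
```

```text
time_s: 9.75
eef_pos: [0.5853, 0.0129, 0.0784]
ee_rot: [-0.703, -0.072, 0.704, -0.071]
ft_force: [-0.3, -0.0, -0.4]
grip_width: 0.0001
t 9.75 tcp case cm [-2.39 -0.11  7.54] F case [-0.26  0.02 -0.37] ry err deg -0.03 w 0.00014765718050628335
time_s: 10.12
eef_pos: [0.5856, 0.0128, 0.075]
ee_rot: [-0.703, -0.072, 0.704, -0.072]
ft_force: [-4.0, -1.0, 8.2]
grip_width: 0.0002
t 10.12 tcp case cm [-2.36 -0.13  7.2 ] F case [-4.1  -0.15  8.23] ry err deg -0.02 w 0.00020670453531917852
```

```bash
python3 -m pendant '[{"x":0.2,"y":0,"z":0,"twist":0},{"x":0,"y":0,"z":0,"twist":0},{"x":0,"y":0,"z":0,"twist":0}]'
python3 -c "
from h import *
st()"
python3 -m pendant '[{"x":-1,"y":0,"z":0,"twist":0},{"x":-4,"y":0,"z":0,"twist":0},{"x":-4,"y":0,"z":0,"twist":0},{"x":-4,"y":0,"z":0,"twist":0},{"x":-2,"y":0,"z":3,"twist":0},{"x":0,"y":0,"z":5,"twist":0},{"x":0,"y":0,"z":5,"twist":0},{"x":0,"y":0,"z":4,"twist":0},{"x":0,"y":0,"z":0,"twist":0},{"x":0,"y":0,"z":0,"twist":0}]'
python3 -c "
from h import *
st()
save('top','t6.png');save('side','s6.png');
a=cv2.imread('pics/t6.png')[130:300,160:450];b=cv2.imread('pics/s6.png')[135:235,220:310]
cv2.imwrite('pics/z6.png',np.vstack([cv2.resize(a,(512,300)),cv2.copyMakeBorder(cv2.resize(b,(270,300)),0,0,0,242,0)]))
a0=cv2.imread('pics/top0.png');a=cv2.imread('pics/t6.png')
f=lambda i,lo,hi,x0,x1:cv2.moments(cv2.inRange(cv2.cvtColor(i,cv2.COLOR_BGR2HSV)[150:300,x0:x1],lo,hi),True)
for n,lo,hi,x0,x1 in [('level',(20,120,120),(35,255,255),385,440),('mallet',(5,100,80),(25,255,255),165,230),('clamp',(0,0,190),(180,60,255),230,292)]:
  for i in(a0,a):
    m=f(i,lo,hi,x0,x1);print(n,m['m00'],m['m10']/m['m00']+x0,m['m01']/m['m00']+150)
"
```

```text
time_s: 10.5
eef_pos: [0.5857, 0.0128, 0.0749]
ee_rot: [0.704, 0.071, -0.703, 0.072]
ft_force: [-9.4, 0.1, 19.5]
grip_width: 0.0002
t 10.5 tcp case cm [-2.35 -0.13  7.19] F case [-9.15  1.99 19.51] ry err deg -0.0 w 0.0001695150171679496
time_s: 11.75
eef_pos: [0.4205, -0.0216, 0.2228]
ee_rot: [0.704, 0.071, -0.703, 0.072]
ft_force: [0.1, 0.1, 0.4]
grip_width: 0.0
t 11.75 tcp case cm [-19.23  -0.16  21.98] F case [0.08 0.08 0.44] ry err deg -0.04 w 9.851941967488225e-06
level 1207.0 407.35376967688484 197.13090306545155
level 1202.0 407.27537437603996 196.959234608985
mallet 643.0 200.5272161741835 250.31259720062206
mallet 624.0 200.2147435897436 251.36698717948718
clamp 1065.0 253.81596244131455 203.7755868544601
clamp 1100.0 253.87727272727273 204.18818181818182
```

View pics/z6.png

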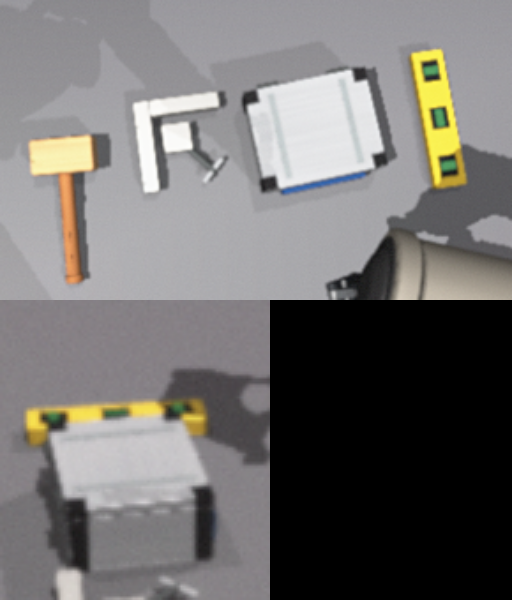

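The lid is lying flat, only the thin blue panel edge shows at the front, and the bystanders haven't moved. I'm handing the job in.

```bash
python3 -c "
from h import *
print(r.job_done())"
```

```text
the job is handed in; nothing more can be done
None
```

The case is closed and the job is handed in. With the fingers shut, I pushed the tray's front panel in first. I then went over and behind the lid and swung it down along its arc at about 0.8 rad/s (commanded).

- **Tray:** it stopped hard with about 18 N on the fingers, at 88 mm in front of the case's origin. That fits the panel being fully home plus about 11 mm of assumed finger half-width. I didn't measure it again after closing the lid, but the last top view shows only the panel's thin edge at the front.
- **Lid:** it stopped at 72 mm above the mat, the shut height, under about 20 N of downward push. It lay flat in both views after I lifted off.
- **Bystanders:** level and clamp are within 0.5 pixel of where they began. The mallet's colour centre differs by about 1 pixel (roughly 2–3 mm); the arm never went near it, so I put that down to a change in shadow.
- **Robot:** at hand-in the arm was clear of everything, at about 12 s of the 46 s allowed.

My first move command was refused because each row needs all four values. It did not move the arm.

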